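# Draw a specimen under the viewing window with self-closing tweezers

## Robot

A 6-joint arm with a two-finger parallel gripper is mounted at the origin on a cart in front of the work surface, level with it; the furniture and walls round the work are solid. World frame = base frame: x ahead of the robot, y to its left, z up, the work surface at z = 0. Lengths are in mm, angles in rad, forces in N, time in s.
With the tool pointing down it reaches from about 350 to 975 mm from the base axis. Payload 17.4 kg.
Tool frame: the origin (TCP) lies midway between the tips of the shut fingers; the grasp point (between the pads) lies 19 mm behind it (ctrl.grip_depth is the distance from the TCP to the grasp point, in mm); z points along the fingers, y is the line along which they close (so a half turn about z gives the same grasp; the last joint's range is limited). The gripper opens to 85 mm and grips with 20 to 120 N. Pads are 22 mm wide; open, the fingers measure 114 mm over their backs; the gripper's body (76 mm by 85 mm) begins 54 mm behind the grasp point. The pads swing forward as they close: fully open they stand 13 mm farther back than shut.
Start: joints at [1.109, 0.116, 1.442, -0, 1.584, -0.038], TCP at [277.587, 615.287, 231.303] pointing down, gripper open.
Joint ranges: [-2.83, 2.83], [-0.83, 2.19], [0.07, 2.5], [-1.14, 4.28], [0.01, 3], [-2.97, 2.97]. Speed limits (rad/s): [1.89, 1.89, 2.22, 3.14, 3.14, 3.14].

## Interface

Orientations are given as a 3x3 rotation matrix whose columns are the frame's x, y, z axes.
In Python, from plant import ctrl, grab_frame gives the robot as it stands.
- The arm moves only by the tool carry_out, never from a script. Its argument "increments" is a list of rows, each a list of 5 numbers: the shift along the tool's x, y, z in m, then the turn about the tool's z in degrees, then the closure, from -1 (fully open) to 1 (shut). A call has 1 to 12 rows; each row shifts and turns the commanded pose from where the row before left it, along the tool's axes as they then stand; what a row does not reach is not made up. A row lasts 1/10 s, in which the tool goes at most 50 mm and 8.59 degrees, less where a joint would pass 70% of its speed; a pose out of reach is approached as far as the arm can. A call with a gripper value outside its range is refused whole. The fingers move at their own pace and stop on an object; "squeeze" is the grip in N (left out, the last holds). Time passes only in rows, so rows that do not move let the fingers close. It gives the time, the measured TCP pose, the force, the opening and the grip force at its end, in the units of the state.
- ctrl.state(): the state, without advancing time (a new reading comes with each control period).
- grab_frame(name): name is "side" or "top"; returns a dict with "img" (480x640x3 uint8, red, green, blue), "mtx" (3x3 intrinsics, pixels), "D" ([k1, k2, p1, p2, k3] as OpenCV has them; the pictures are not rectified), "world_to_cam" (4x4, takes a point from world to camera coordinates). Camera axes: x right, y down, z forward; pixel columns grow to the right and rows downward; lengths in mm; the calibration is good to about 2 mm. A picture is of the moment at which its call begins. There is no depth.
- ctrl.job_done(): hands the job in; it is judged then, once.
The state is a dict: "time_s": time; "joints": joint angles; "joint_vel": joint speeds; "effort": joint torques, N m; "position": TCP position; "ee_rot": TCP orientation; "contact_force": force on the tool from outside, world axes, zero at the start; "torque": the same for the moment, N m; "width": finger opening in mm; "finger_force": force on a finger pad.
Only numpy, scipy, OpenCV 4.12 (cv2) and the standard library are available. Lean on these libraries where they do the work, as an engineer would, in place of code of your own. Each camera call takes 0.05 s, during which the arm holds its last target. There are 200 camera calls.

## Task

Squeeze the self-closing tweezers open by their blue grips, slide their open jaws over the orange knob in the slot of the white specimen viewer until you feel the knob just touch the stop between the jaws, without shoving the carrier deeper in, and let go so that they grip it. Then take the tweezers by their solid tail and gently draw the carrier out to its stop, so that the specimen lies under the window. Leave the tweezers lying on the worktop, still clipped to the knob, do not touch the carrier with the gripper and leave everything else alone.

Things in the scene. Friction and masses are not known exactly. Their poses are not given: they have to be found in the camera images.
- tweezers: steel cross-lock (self-closing) tweezers lying flat on the worktop, 169 mm long, about 60 g. Origin on the underside, midway between the two blue grips; x points to the jaw tips, z up. Blue grips 34 mm long (x -17 to +17 mm), 0 to 20 mm high, at most 38 mm wide overall with the jaws shut; fully squeezed their outer faces are parallel and 22 mm apart and stop there
- depth_stop (a point): middle of the stop (shoulders) between the jaws that the knob end meets, 60 mm ahead of the tweezers' origin, 8 mm up; the jaws' inward lips reach from 12 to 18 mm ahead of it. Fully open: 26 mm clear between the lips, 44 mm wide over the jaws. Jaws 1 to 15 mm high. x to the jaw tips
- tail (a point): centre of the solid steel tail block behind the grips (30 mm long in x, 12 mm wide, 18 mm high), 83 mm behind the tweezers' origin, 9 mm up; gripping here does not open the jaws
- jaw_left (a joint): opening angle of the tweezers' jaws (both move alike), 0 = shut on nothing, 0.085 rad = fully squeezed open; about 0.014 when shut on the knob's neck, about 0.03 when shut wrongly on the knob's wide head
- jaw_right (a joint): opening angle of the other jaw, the same value as jaw_left
- viewer: white specimen viewer fixed to the worktop, 112 mm deep, 96 mm wide, 54 mm high (42 mm over the front 52 mm, whose top is a clear window). Origin on the worktop in the middle of the front opening; x points into the viewer. The front slot is 52 mm wide, 38 mm high, open down to the worktop; the carrier's orange knob stands in its middle (see knob_slot)
- carrier (a joint): how far the specimen carrier (a plate sliding in the viewer, with the orange knob at its front) is drawn out along the viewer's -x: 0 at the start, +0.040 m at its outer stop; negative = shoved deeper in. Its friction is about 8 N: pushed harder than that it slides deeper in; keep the pull under about 20 N at the stop
- petri_dish: loose petri dish with pink contents, 62 mm across, 16 mm high, a bystander
- label_tape: loose roll of beige tape, 62 mm across, 19 mm high, a bystander
- grips (a point): midway between the blue grips, 10 mm above the tweezers' origin. Squeezing the grips together OPENS the jaws, letting go closes them. It takes 12 to 17 N on each grip, so any grasp of 20 N or more opens them fully. Shut on a part the jaws press with about 6 N
- knob_slot (a point): fixed mark on the viewer's axis in the front opening, 11 mm up, axes of the viewer. The end of the orange knob lies 2 to 16 mm inside from here, differently each time (its stem is adjustable, then stiff) and is not measured. Knob head 10 mm wide, 10 mm long, 3 to 19 mm high; behind it a neck 5 mm wide, at least 14 mm long, at 5 to 17 mm height
Not all that is in view belongs to the job. What is shaped like the tweezers but black or green is not meant.

How it is judged (in metres and radians):
On the way, in this order (a step that is already met when the one before it is completed fails the run):
1. the open jaws are around the knob and its end touches the stop between them (value of joint jaw_left above 0.055 rad and contact force between tweezers and carrier above 0.7 N and x of depth_stop in the frame of knob_slot above 0 m and y of depth_stop in the frame of knob_slot between -0.009 and 0.009 m and angle between the x axis of tweezers and the x axis of viewer, either way round below 0.2 rad), for 0.1 s.
2. the tweezers are let go and grip the neck behind the knob's head (value of joint jaw_left between 0.007 and 0.02 rad and contact force between tweezers and carrier above 4 N and contact force between the fingers and tweezers below 0.3 N and value of joint carrier below 0.006 m), for 0.2 s.
At the end, for the whole second after the job is handed in: the carrier is drawn out to its stop (at least 36 of 40 mm), the tweezers lie on the worktop (at most 12 mm up, tilted less than 0.15 rad) with their jaws still shut on the knob's neck (jaw angle 0.007 to 0.02, at least 4 N on it); all at rest (value of joint carrier above 0.036 m and value of joint jaw_left between 0.007 and 0.02 rad and contact force between tweezers and carrier above 4 N and angle between tweezers's own z axis and vertical below 0.15 rad and height (world z) of tweezers below 0.012 m and linear speed of each of tweezers, carrier below 0.01 m/s); the robot touches nothing.
It fails at once if the carrier was shoved more than 2 mm deeper into the viewer (value of joint carrier below -0.002 m).
It fails at once if the carrier was touched by the robot itself (contact force between any of the arm, the fingers and carrier above 0.3 N).
It fails at once if the carrier was tugged or wedged with more than about 20 N (35 N contact force, some 14 N of it the jaws' own pinch) (contact force between tweezers and carrier above 35 N).
It fails at once if the petri dish or the tape roll was disturbed (distance of any of petri_dish, label_tape from where it was at the start of the episode above 0.015 m).
It also fails if it takes over 67 s, if anything falls off the work surface, if the arm or the gripper's body presses on something with over 40 N, if the wrist force passes 120 N, or if a joint passes its speed limit or range.

## Working session

There is one attempt and no reset: what is moved stays moved. The work goes in short steps, Python scripts to look and compute and a tool call to move; the robot and the scene stay as the last step left them, time stands still between calls to the robot, and variables do not carry over. Pictures are saved under pics/ and viewed, at most 10 in all, crops included, and the job is handed in when it is done.

Besides the shell and the picture viewer there is one more tool, called after "Emit:" as name(argument=value, ...) on one line, values as JSON. carry_out: Moves the arm, as the interface text tells. Its arguments: {"type":"object","properties":{"increments":{"type":"array"},"squeeze":{"type":"number"}},"required":["increments"]}

```bash
mkdir -p pics
python3 - <<'E'
from plant import ctrl, grab_frame
import cv2,pickle
for n in("top","side"):
    f=grab_frame(n); pickle.dump(f,open(n+".pkl","wb")); cv2.imwrite(f"pics/{n}0.png",f["img"][:,:,::-1])
    print(n,f["mtx"],f["D"],f["world_to_cam"])
s=ctrl.state();print(s)
E
```

```text
top [[547.02403912   0.         313.2802173 ]
 [  0.         547.02403912 237.16370804]
 [  0.           0.           1.        ]] [-0.17220059  0.          0.          0.          0.        ] [[-1.16866767e-02 -9.99893283e-01 -8.76606112e-03  3.80245123e+01]
 [-9.98938549e-01  1.20652505e-02 -4.44545268e-02  5.19961189e+02]
 [ 4.45555475e-02  8.23723069e-03 -9.98972948e-01  1.25802162e+03]
 [ 0.00000000e+00  0.00000000e+00  0.00000000e+00  1.00000000e+00]]
side [[452.84211424   0.         320.49740342]
 [  0.         452.84211424 242.54582307]
 [  0.           0.           1.        ]] [-0.10841078  0.          0.          0.          0.        ] [[ 9.00249789e-01 -4.34812275e-01 -2.21043582e-02 -4.65962040e+02]
 [-2.82785017e-01 -5.45374952e-01 -7.89049299e-01  1.95190839e+02]
 [ 3.31033157e-01  7.16592246e-01 -6.13932082e-01  8.03717595e+02]
 [ 0.00000000e+00  0.00000000e+00  0.00000000e+00  1.00000000e+00]]
{'time_s': 0.1, 'joints': array([ 1.10921495e+00,  1.16453159e-01,  1.44220037e+00,  3.14167818e-06,
        1.58399903e+00, -3.77887094e-02]), 'joint_vel': array([-0.00106588, -0.00097853, -0.00242828, -0.00105489, -0.00013696,
        0.00079249]), 'effort': array([ 1.78607639e-03, -7.33668995e+01, -6.33788824e+01, -1.60414647e-04,
        5.28786855e-03, -2.34850381e-05]), 'position': array([277.49856786, 615.13442476, 230.62460663]), 'ee_rot': array([[-9.11535882e-01,  4.11220269e-01, -4.74854081e-04],
       [ 4.11220541e-01,  9.11535391e-01, -9.47580758e-04],
       [ 4.31818863e-05, -1.05902361e-03, -9.99999438e-01]]), 'contact_force': array([-0.41899773, -0.61255465,  0.50664971]), 'torque': array([ 0.01142291, -0.01456813, -0.01289494]), 'finger_force': 0.0, 'width': 85.80906130698139}
```

View pics/top0.png

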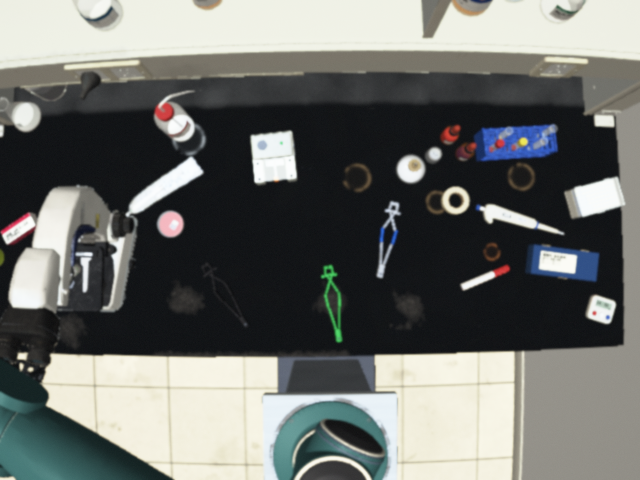

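View pics/side0.png

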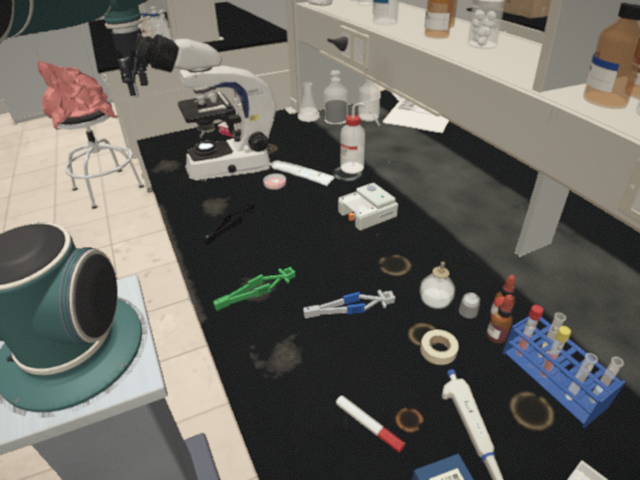

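Candidates: steel with blue grips at top (388,240), green at (332,300), black at (225,295). The steel and blue one fits the description; I'll confirm it in an enlarged crop.

```bash
cat > h.py <<'E'
import numpy as np,cv2,pickle
from plant import ctrl, grab_frame
def ray(f,uv):
    p=cv2.undistortPoints(np.array(uv,float).reshape(-1,1,2),f["mtx"],np.array(f["D"])).reshape(-1,2)
    T=np.array(f["world_to_cam"]);R=T[:3,:3];t=T[:3,3]
    d=np.c_[p,np.ones(len(p))]@R; return -R.T@t,d
def px2w(f,uv,z):
    c,d=ray(f,uv); z=np.broadcast_to(z,len(d)); return c+d*((z-c[2])/d[:,2])[:,None]
def w2px(f,P):
    T=np.array(f["world_to_cam"]);return cv2.projectPoints(np.array(P,float).reshape(-1,3),cv2.Rodrigues(T[:3,:3])[0],T[:3,3],f["mtx"],np.array(f["D"]))[0].reshape(-1,2)
E
python3 - <<'E'
from h import *
t=pickle.load(open("top.pkl","rb"));s=pickle.load(open("side.pkl","rb"))
def crop(f,x,y,w,h): return cv2.resize(f["img"][y:y+h,x:x+w],(400,300),interpolation=cv2.INTER_CUBIC)
o=np.vstack([np.hstack([crop(t,330,195,120,90),crop(t,234,120,80,60)]),np.hstack([crop(s,295,270,120,90),crop(s,325,175,80,60)])])
cv2.imwrite("pics/crop.png",o[:,:,::-1])
b=t["img"].astype(int)
hsv=cv2.cvtColor(t["img"],cv2.COLOR_RGB2HSV)
m=cv2.inRange(hsv,(100,120,60),(130,255,255))[195:285,330:450]
n,l,st,c=cv2.connectedComponentsWithStats(m);print(st,c+[330,195])
for i in range(1,n):
  if st[i,4]>10: print(px2w(t,[c[i]+[330,195]],15))
# steel mask: axis
m=(t["img"].max(2)>80).astype(np.uint8)[195:285,360:415]
n,l,st,c=cv2.connectedComponentsWithStats(m);print(st[1:],c[1:]+[360,195])
E
```

```text
[[    0     0   120    90 10654]
 [   49    32     6    15    71]
 [   60    34     9    16    75]] [[389.52149427 239.55256242]
 [381.46478873 234.38028169]
 [394.05333333 236.88      ]]
[[ 524.78232822 -126.40432039   15.        ]]
[[ 518.62525926 -155.66239024   15.        ]]
[[ 16   6  25  78 697]] [[387.19799139 237.05164993]]
```

View pics/crop.png

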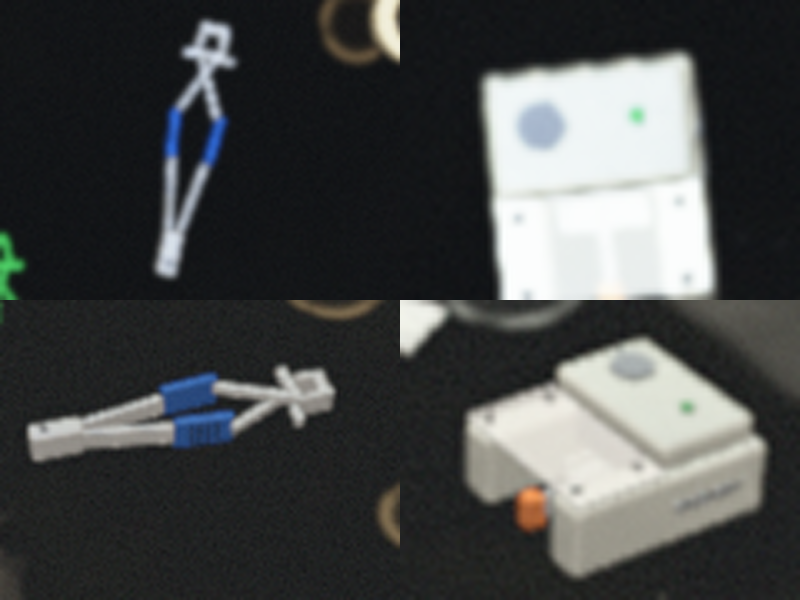

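The crop confirms it: the steel tweezers have blue grips, at top (388,240), with the tail at (381,272) and the jaws at (393,206). The viewer is at top (274,157), and the orange knob shows in its front slot, which faces the robot. Next I'll fit the poses.

```bash
cat > fit.py <<'E'
from h import *
from scipy.optimize import minimize
from scipy.spatial.transform import Rotation as Ro
t=pickle.load(open("top.pkl","rb"));s=pickle.load(open("side.pkl","rb"))
def hullmask(pts,roi,k=4):
    m=np.zeros(((roi[3])*k,(roi[2])*k),np.uint8)
    q=((pts-np.array(roi[:2])+.5)*k-.5)
    h=cv2.convexHull(q.astype(np.float32)); cv2.fillConvexPoly(m,np.round(h*16).astype(np.int32),255,shift=4); return m>0
B=np.array([[x,y,z] for x,h in((0,42),(52,42),(52,54),(112,54),(112,0),(0,0)) for y in(-48,48) for z in(0,h)],float)
obs=[]
for f,roi in((t,(240,118,70,76)),(s,(330,175,75,58))):
    x,y,w,h=roi; g=f["img"][y:y+h,x:x+w]
    m=cv2.resize(g,(w*4,h*4),interpolation=cv2.INTER_CUBIC).min(2)>75
    n,l,st,c=cv2.connectedComponentsWithStats(m.astype(np.uint8)); i=1+np.argmax(st[1:,4])
    p=np.argwhere(l==i)[:,::-1]; p=(p+.5)/4-.5+np.array([x,y]); print(st[i]/4)
    obs.append((f,roi,hullmask(p,roi)))
def W(p): c,sn=np.cos(p[2]),np.sin(p[2]); return B@np.array([[c,sn,0],[-sn,c,0],[0,0,1]])+[p[0],p[1],0]
def cost(p,sel): return sum((hullmask(w2px(f,W(p)),r)^m).sum()/m.sum() for f,r,m in [obs[i] for i in sel])
for sel in([0],[1],[0,1]):
    best=min((minimize(cost,[620+dx,75,a],args=(sel,),method="Nelder-Mead",options=dict(initial_simplex=[[620+dx,75,a],[640+dx,75,a],[620+dx,95,a],[620+dx,75,a+.1]])) for dx in(0,30) for a in(0,.1)),key=lambda r:r.fun); print(sel,best.x,best.fun)
# tweezers
tp=lambda q:(np.array(q)+.5)/(10/3)-.5+[330,195]
print("tail end",px2w(t,[tp((167,277))],9),"tail ctr",px2w(t,[tp((170,256))],18),"tip",px2w(t,[tp((217,24))],14))
for nm,f,roi in(("top",t,(330,195,120,90)),("side",s,(295,270,120,90))):
    x,y,w,h=roi;hsv=cv2.cvtColor(f["img"],cv2.COLOR_RGB2HSV)[y:y+h,x:x+w]
    m=cv2.inRange(hsv,(100,110,50),(130,255,255));n,l,st,c=cv2.connectedComponentsWithStats(m)
    k=np.argsort(-st[1:,4])[:2]+1
    P=px2w(f,c[k]+[x,y],17 if nm=="top" else 12);d=P[0]-P[1]; print(nm,st[k,4],P,"mid",P.mean(0),"sep",np.hypot(*d[:2]))
# knob in side
hsv=cv2.cvtColor(s["img"],cv2.COLOR_RGB2HSV)[175:235,325:405];m=cv2.inRange(hsv,(5,140,80),(20,255,255));n,l,st,c=cv2.connectedComponentsWithStats(m)
print("knob",st[1:],px2w(s,c[1:]+[325,175],11))
for nm,uv in(("dish",(171,224)),("tape",(455,200))): print(nm,px2w(t,[uv],16))
E
python3 fit.py
```

```text
[  10.     12.25   47.5    54.75 8686.5 ]
[7.75000e+00 7.25000e+00 6.07500e+01 4.82500e+01 7.53325e+03]
[0] [6.49920049e+02 1.18630039e+02 6.55777862e-02] 0.04496597694764616
[1] [6.49178025e+02 1.18627341e+02 7.73143753e-02] 0.03493191237418591
[0, 1] [6.49318171e+02 1.18500734e+02 7.86128349e-02] 0.08331273310915224
tail end [[ 424.21410003 -121.51491277    9.        ]] tail ctr [[ 438.9978085  -122.79545251   18.        ]] tip [[ 600.38626765 -159.06800034   14.        ]]
top [79 75] [[ 518.73187161 -155.23212515   17.        ]
 [ 525.16639321 -126.12142363   17.        ]] mid [ 521.94913241 -140.67677439   17.        ] sep 29.81335289698561Traceback (most recent call last):
  File "fit.py", line 28, in <module>
    P=px2w(f,c[k]+[x,y],17 if nm=="top" else 12);d=P[0]-P[1]; print(nm,st[k,4],P,"mid",P.mean(0),"sep",np.hypot(*d[:2]))
                                                        ~^^^
IndexError: index 1 is out of bounds for axis 0 with size 1
```

Run:
```python
from h import *
t=pickle.load(open("top.pkl","rb"));s=pickle.load(open("side.pkl","rb"))
P=[[277,615,231],[277,615,300],[277,615,400],[277,450,231],[277,300,231]]
print(w2px(t,P),w2px(s,P))
a=cv2.resize(t["img"][170:420,0:200],(400,500));b=cv2.resize(s["img"][0:190,80:280],(400,380));b=cv2.copyMakeBorder(b,0,120,0,0,cv2.BORDER_CONSTANT)
cv2.imwrite("pics/start.png",np.hstack([a,b])[:,:,::-1])
hsv=cv2.cvtColor(s["img"],cv2.COLOR_RGB2HSV)[175:235,325:405];m=cv2.inRange(hsv,(3,140,80),(20,255,255));n,l,st,c=cv2.connectedComponentsWithStats(m)
print("knob",st[1:],px2w(s,c[1:]+[325,175],11))
# predicted knob center for end d mm inside
v=np.array([649.4,118.5]);e=np.array([np.cos(.076),np.sin(.076)])
for d in(2,9,16): print(d,w2px(s,[[*(v+e*(d+5)),11]]))
for nm,uv in(("dish",(171,224)),("tape",(455,200))): print(nm,px2w(t,[uv],16))
```

```text
[[ 27.5173872  355.16868646]
 [  9.95905025 360.69286472]
 [-18.93800408 369.72776428]
 [102.53042634 357.60302174]
 [175.84693539 358.85840754]] [[140.67891425  95.18744793]
 [134.68198213  70.12694329]
 [125.70109851  31.4171112 ]
 [149.31009408 115.05508685]
 [159.21549986 137.65269288]]
knob [[23 38  6  8 39]] [[654.83162395 116.73606873  11.        ]]
2 [[350.51375002 216.20182749]]
9 [[352.92156243 215.33978496]]
16 [[355.31690484 214.48231499]]
dish [[555.18056338 365.72898577  16.        ]]
tape [[ 603.39616059 -301.51227354   16.        ]]
```

View pics/start.png

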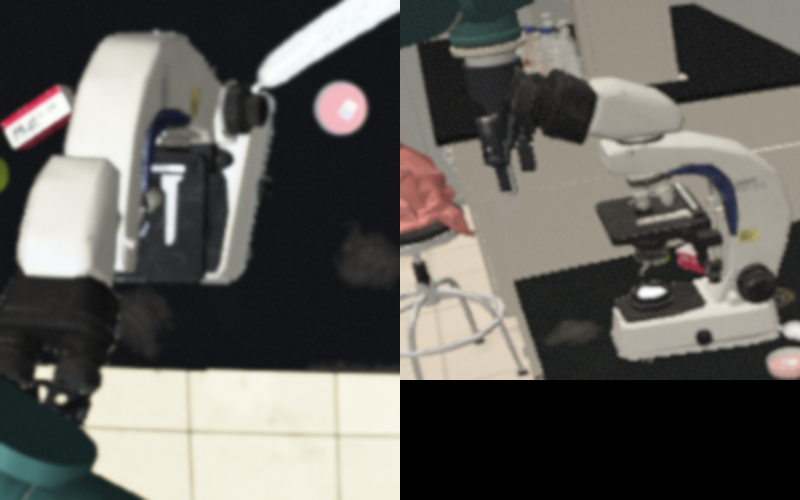

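The eyepieces stand just ahead (+x) of the gripper, at top (30,340), so I'll leave sideways first.

Emit:
carry_out(increments=[[-0.012,-0.042,0,0,-1],[-0.012,-0.042,0,0,-1],[-0.011,-0.042,0,0,-1],[-0.011,-0.042,0,0,-1],[-0.011,-0.042,0,0,-1],[0,0,0,0,-1]], squeeze=40)

```text
time_s: 0.7
position: [242.6, 397.3, 232.0]
ee_rot: [[-0.911, 0.412, 0.001], [0.412, 0.911, 0.001], [-0.001, 0.002, -1.0]]
contact_force: [0.3, 0.5, 0.2]
width: 85.1
finger_force: 0.0
```

Emit:
carry_out(increments=[[-0.032,-0.025,0,0,-1],[-0.032,-0.025,0,0,-1],[-0.032,-0.025,0,0,-1],[-0.032,-0.025,0,0,-1],[-0.032,-0.025,0,0,-1],[-0.032,-0.025,0,0,-1],[-0.032,-0.025,0,0,-1],[-0.032,-0.025,0,0,-1],[-0.032,-0.025,0,0,-1],[-0.032,-0.025,0,0,-1],[-0.032,-0.025,0,0,-1],[-0.032,-0.025,0,0,-1]])

```text
time_s: 1.9
position: [470.6, -32.6, 231.1]
ee_rot: [[-0.911, 0.411, -0.0], [0.411, 0.911, 0.0], [0.0, 0.0, -1.0]]
contact_force: [1.3, 0.8, -0.1]
width: 85.1
finger_force: 0.0
```

Emit:
carry_out(increments=[[-0.03,-0.026,0,-3,-1],[-0.03,-0.026,0,-3,-1],[-0.03,-0.026,0,-3,-1],[0,0,0,-2.8,-1],[0,0,0,0,-1],[0,0,0,0,-1]])

```text
time_s: 2.5
position: [525.4, -135.9, 231.0]
ee_rot: [[-0.976, 0.217, -0.001], [0.217, 0.976, 0.0], [0.001, 0.0, -1.0]]
contact_force: [0.5, -0.2, -0.6]
width: 85.3
finger_force: 0.0
```

Emit:
carry_out(increments=[[0.0028,-0.0055,0.04,0,-1],[0,0,0.04,0,-1],[0,0,0.04,0,-1],[0,0,0.04,0,-1],[0,0,0.03,0,-1],[0,0,0.016,0,-1],[0,0,0,0,-1],[0,0,0,0,-1]])

```text
time_s: 3.3
position: [522.1, -140.9, 26.7]
ee_rot: [[-0.976, 0.216, 0.001], [0.216, 0.976, -0.0], [-0.001, -0.0, -1.0]]
contact_force: [-0.2, -0.4, 0.9]
width: 85.3
finger_force: 0.0
```

Run:
```python
from h import *
t=grab_frame("top");s=grab_frame("side");print(ctrl.state()["position"])
a=cv2.resize(t["img"][185:295,320:460],(400,314))[:300];b=cv2.resize(s["img"][245:350,280:420],(400,300))
cv2.imwrite("pics/pre.png",np.hstack([a,b])[:,:,::-1])
```

```text
[ 522.41266495 -141.12063976   27.27459036]
```

View pics/pre.png

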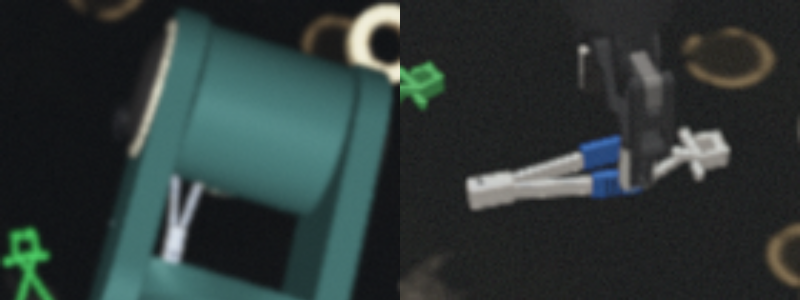

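The fingers straddle the blue grips with nothing in the way. I'll lower and squeeze.

Emit:
carry_out(increments=[[0,0,0.012,0,-1],[0,0,0.011,0,-1],[0,0,0,0,-1],[0,0,0,0,-0.3],[0,0,0,0,0],[0,0,0,0,0.3],[0,0,0,0,1],[0,0,0,0,1],[0,0,0,0,1],[0,0,0,0,1],[0,0,0,0,1],[0,0,0,0,1]], squeeze=40)

```text
time_s: 4.6
position: [522.4, -141.3, 3.9]
ee_rot: [[-0.976, 0.216, 0.002], [0.216, 0.976, -0.001], [-0.002, -0.0, -1.0]]
contact_force: [-1.4, 0.0, 11.5]
width: 20.5
finger_force: 39.2
```

Emit:
carry_out(increments=[[0,0,-0.003,0,1],[0,0,-0.01,0,1],[0,0,-0.02,0,1],[0,0,-0.017,0,1],[0,0,0,0,1],[0,0,0,0,1]])

```text
time_s: 5.2
position: [521.4, -141.0, 52.4]
ee_rot: [[-0.976, 0.216, 0.001], [0.216, 0.976, -0.0], [-0.001, -0.0, -1.0]]
contact_force: [-0.3, -0.6, -0.2]
width: 20.4
finger_force: 39.2
```

Emit:
carry_out(increments=[[0.001,0.015,0,0,1],[0.0023,0.03,0,0,1],[0.0023,0.03,0,-4,1],[0.004,0.03,0,-4,1],[0.006,0.03,0,-4,1],[0.008,0.03,0,-4.9,1],[0.01,0.03,0,0,1],[0.01,0.03,0,0,1],[0.003,0.015,0,0,1],[0,0,0,0,1],[0,0,0,0,1]])

```text
time_s: 6.3
position: [492.2, 97.5, 51.7]
ee_rot: [[-0.997, -0.078, -0.001], [-0.078, 0.997, -0.0], [0.001, -0.0, -1.0]]
contact_force: [-0.2, 0.2, 0.2]
width: 20.5
finger_force: 39.2
```

Emit:
carry_out(increments=[[-0.015,0.002,0,0,1],[-0.02,0.0025,0,0,1],[-0.018,0.0025,0,0,1],[-0.015,0.002,0,0,1],[0,0,0.02,0,1],[0,0,0.02,0,1],[0,0,0.007,0,1],[0,0,0,0,1],[0,0,0,0,1]])

```text
time_s: 7.2
position: [559.8, 110.9, 5.4]
ee_rot: [[-0.997, -0.076, -0.0], [-0.076, 0.997, -0.0], [0.0, -0.0, -1.0]]
contact_force: [0.2, 0.5, -0.5]
width: 20.0
finger_force: 39.7
```

Run:
```python
from h import *
t=grab_frame("top");s=grab_frame("side");print(ctrl.state()["position"],ctrl.state()["contact_force"])
pickle.dump(t,open("top1.pkl","wb"));pickle.dump(s,open("side1.pkl","wb"))
a=cv2.resize(t["img"][120:270,200:350],(400,400),interpolation=cv2.INTER_CUBIC);b=cv2.resize(s["img"][170:270,300:400],(400,400),interpolation=cv2.INTER_CUBIC)
cv2.imwrite("pics/ins0.png",np.hstack([a,b])[:,:,::-1])
```

```text
[559.85361822 111.13269532   5.67122437] [-0.10319707  0.41325101 -0.83854002]
```

View pics/ins0.png

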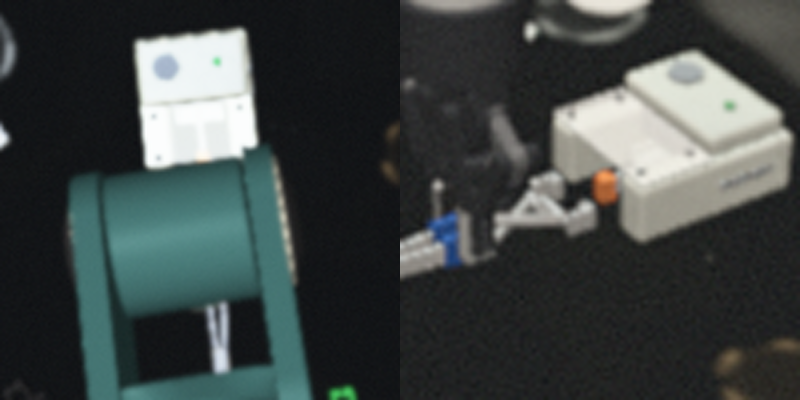

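Run:
```python
from h import *
t=pickle.load(open("top1.pkl","rb"));s=pickle.load(open("side1.pkl","rb"))
v=np.array([649.4,118.5]);e=np.array([np.cos(.076),np.sin(.076)]);n=np.array([-e[1],e[0]])
def loc(P): d=P[:2]-v; return [round(float(d@e),1),round(float(d@n),1)]
sc=lambda q:(np.array(q,float)-[400,0]+.5)/4-.5+[300,170]
tc=lambda q:(np.array(q,float)+.5)*.375-.5+[200,120]
for nm,q in(("farjaw top",(550,178)),("nearjaw top",(582,208)),("knob vis",(605,187))): print(nm,loc(px2w(s,[sc(q)],14 if "jaw" in nm else 11)[0]))
print("tail",loc(px2w(t,[tc((220,371))],18)[0]))
print("pred tail",loc(np.array([559.8,111])-83*e),"TCP",loc(np.array([559.8,111])))
print("pred jaw lips px (crop)",[(w2px(s,[[*(v+e*-14.7+n*y),15]])[0]-[300,170])*4+[400,0] for y in(-17,17)])
print("orange in top crop (203,160):",loc(px2w(t,[tc((203,160))],19)[0]))
```

```text
farjaw top [-18.2, 21.1]
nearjaw top [-18.7, -15.9]
knob vis [7.3, -1.1]
tail [-179.0, -0.7]
pred tail [-172.9, -0.7] TCP [-89.9, -0.7]
pred jaw lips px (crop) [array([587.25046427, 203.99355766]), array([556.93671174, 176.61557047])]
orange in top crop (203,160): [5.4, -1.5]
```

Emit:
carry_out(increments=[[-0.005,0,0,0,1],[-0.007,0,0,0,1],[-0.007,0,0,0,1],[-0.005,0,0,0,1],[0,0,0,0,1],[0,0,0,0,1]])

```text
time_s: 7.9
position: [583.5, 113.2, 5.1]
ee_rot: [[-0.997, -0.077, -0.0], [-0.077, 0.997, -0.0], [0.0, -0.0, -1.0]]
contact_force: [0.1, 0.5, 0.3]
width: 20.1
finger_force: 39.7
```

Emit:
carry_out(increments=[[-0.001,0,0,0,1],[-0.001,0,0,0,1],[-0.001,0,0,0,1],[0,0,0,0,1],[0,0,0,0,1]])

```text
time_s: 8.4
position: [586.5, 113.5, 5.3]
ee_rot: [[-0.997, -0.077, -0.0], [-0.077, 0.997, -0.0], [0.0, -0.0, -1.0]]
contact_force: [-0.4, 0.9, -0.6]
width: 20.1
finger_force: 39.7
```

Emit:
carry_out(increments=[[-0.001,0,0,0,1],[-0.001,0,0,0,1],[0,0,0,0,1],[0,0,0,0,1]])

```text
time_s: 8.8
position: [588.6, 113.6, 5.3]
ee_rot: [[-0.997, -0.077, -0.0], [-0.077, 0.997, -0.0], [0.0, -0.0, -1.0]]
contact_force: [-0.2, 0.1, -0.8]
width: 20.2
finger_force: 39.7
```

Emit:
carry_out(increments=[[-0.0007,0,0,0,1],[-0.0008,0,0,0,1],[0,0,0,0,1],[0,0,0,0,1]])

```text
time_s: 9.2
position: [590.1, 113.8, 5.3]
ee_rot: [[-0.997, -0.077, -0.0], [-0.077, 0.997, 0.0], [0.0, 0.0, -1.0]]
contact_force: [0.1, -0.9, -1.5]
width: 20.4
finger_force: 39.7
```

Emit:
carry_out(increments=[[-0.0005,0,0,0,1],[-0.0005,0,0,0,1],[0,0,0,0,1],[0,0,0,0,1]])

```text
time_s: 9.6
position: [591.1, 113.8, 5.3]
ee_rot: [[-0.997, -0.077, -0.0], [-0.077, 0.997, -0.0], [0.0, -0.0, -1.0]]
contact_force: [0.1, -0.3, -0.6]
width: 20.1
finger_force: 39.7
```

Emit:
carry_out(increments=[[-0.0005,0,0,0,1],[-0.0005,0,0,0,1],[0,0,0,0,1],[0,0,0,0,1]])

```text
time_s: 10.0
position: [592.1, 113.9, 5.3]
ee_rot: [[-0.997, -0.077, -0.0], [-0.077, 0.997, 0.0], [0.0, 0.0, -1.0]]
contact_force: [-0.7, 0.5, -1.8]
width: 20.4
finger_force: 39.7
```

Emit:
carry_out(increments=[[-0.0005,0,0,0,1],[-0.0005,0,0,0,1],[0,0,0,0,1],[0,0,0,0,1]])

```text
time_s: 10.4
position: [593.0, 114.0, 5.3]
ee_rot: [[-0.997, -0.077, -0.0], [-0.077, 0.997, -0.0], [0.0, -0.0, -1.0]]
contact_force: [0.1, 1.2, 0.1]
width: 20.3
finger_force: 39.7
```

Emit:
carry_out(increments=[[-0.0005,0,0,0,1],[-0.0005,0,0,0,1],[0,0,0,0,1],[0,0,0,0,1]])

```text
time_s: 10.8
position: [594.1, 114.1, 5.3]
ee_rot: [[-0.997, -0.077, -0.0], [-0.077, 0.997, 0.0], [0.0, 0.0, -1.0]]
contact_force: [-1.5, 0.5, -0.6]
width: 20.3
finger_force: 39.7
```

Emit:
carry_out(increments=[[0,0,0,0,1]])

```text
time_s: 10.9
position: [594.1, 114.0, 5.3]
ee_rot: [[-0.997, -0.077, 0.0], [-0.077, 0.997, -0.0], [-0.0, -0.0, -1.0]]
contact_force: [0.3, 0.5, -0.7]
width: 20.2
finger_force: 39.7
```

Emit:
carry_out(increments=[[0,0,0,0,1]])

```text
time_s: 11.0
position: [594.0, 114.1, 5.3]
ee_rot: [[-0.997, -0.077, 0.0], [-0.077, 0.997, 0.0], [-0.0, 0.0, -1.0]]
contact_force: [0.9, 0.1, 0.3]
width: 20.2
finger_force: 39.7
```

Emit:
carry_out(increments=[[0,0,0,0,1]])

```text
time_s: 11.1
position: [594.1, 114.1, 5.3]
ee_rot: [[-0.997, -0.077, 0.0], [-0.077, 0.997, -0.0], [-0.0, -0.0, -1.0]]
contact_force: [0.0, -0.2, -0.9]
width: 20.5
finger_force: 39.7
```

Emit:
carry_out(increments=[[-0.0004,0,0,0,1],[-0.0004,0,0,0,1],[0,0,0,0,1]])

```text
time_s: 11.4
position: [594.7, 114.1, 5.2]
ee_rot: [[-0.997, -0.077, -0.001], [-0.077, 0.997, -0.0], [0.001, -0.0, -1.0]]
contact_force: [-2.7, -0.1, 0.8]
width: 20.3
finger_force: 39.8
```

Emit:
carry_out(increments=[[0,0,0,0,1]])

```text
time_s: 11.5
position: [594.7, 114.1, 5.2]
ee_rot: [[-0.997, -0.077, -0.0], [-0.077, 0.997, -0.0], [0.0, -0.0, -1.0]]
contact_force: [-4.1, 0.6, 0.3]
width: 20.2
finger_force: 39.7
```

Contact: about -3.5 N, steady. I'll hold briefly, then let go.

Emit:
carry_out(increments=[[0,0,0,0,1],[0,0,0,0,1]])

```text
time_s: 11.7
position: [594.7, 114.1, 5.2]
ee_rot: [[-0.997, -0.077, -0.0], [-0.077, 0.997, -0.0], [0.0, -0.0, -1.0]]
contact_force: [-3.2, -0.1, -0.1]
width: 20.5
finger_force: 39.7
```

Emit:
carry_out(increments=[[0,0,0,0,0.4],[0,0,0,0,0.3],[0,0,0,0,0.2],[0,0,0,0,0.1],[0,0,0,0,0],[0,0,0,0,-0.3],[0,0,0,0,-0.6],[0,0,0,0,-1],[0,0,0,0,-1],[0,0,0,0,-1],[0,0,0,0,-1]])

```text
time_s: 12.8
position: [594.9, 114.1, 5.3]
ee_rot: [[-0.997, -0.077, 0.0], [-0.077, 0.997, -0.0], [-0.0, -0.0, -1.0]]
contact_force: [0.9, -0.1, -0.4]
width: 85.3
finger_force: 0.0
```

Emit:
carry_out(increments=[[0,0,0,0,-1],[0,0,-0.01,0,-1],[0,0,-0.03,0,-1],[0,0,-0.04,0,-1],[0,0,-0.04,0,-1],[0.03,0,-0.03,0,-1],[0.05,0,-0.01,0,-1],[0.003,0,0,0,-1],[0,0,0,0,-1]])

```text
time_s: 13.7
position: [512.7, 107.8, 166.6]
ee_rot: [[-0.997, -0.077, 0.003], [-0.077, 0.997, 0.0], [-0.003, 0.0, -1.0]]
contact_force: [0.4, -0.8, -0.4]
width: 85.0
finger_force: 0.0
```

Run:
```python
from h import *
t=grab_frame("top");s=grab_frame("side");print(ctrl.state()["position"],ctrl.state()["contact_force"])
pickle.dump(t,open("top2.pkl","wb"));pickle.dump(s,open("side2.pkl","wb"))
a=cv2.resize(t["img"][150:290,210:350],(400,400),interpolation=cv2.INTER_CUBIC);b=cv2.resize(s["img"][170:270,300:400],(400,400),interpolation=cv2.INTER_CUBIC)
cv2.imwrite("pics/clip.png",np.hstack([a,b])[:,:,::-1])
```

```text
[513.54601386 107.82925495 165.17083729] [0.06437484 0.9274688  0.82234132]
```

View pics/clip.png

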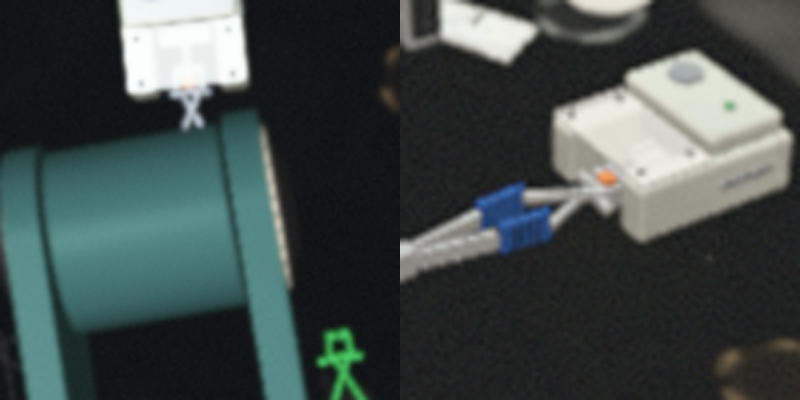

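The tweezers are clipped on the knob's neck, with the orange head visible between the jaws at side crop (606,178). Next I'll locate the tail.

Run:
```python
from h import *
s=pickle.load(open("side2.pkl","rb"));s0=pickle.load(open("side.pkl","rb"))
v=np.array([649.4,118.5]);e=np.array([np.cos(.076),np.sin(.076)]);n=np.array([-e[1],e[0]])
def blue(f,x,y,w,h):
    hsv=cv2.cvtColor(f["img"],cv2.COLOR_RGB2HSV)[y:y+h,x:x+w];m=cv2.inRange(hsv,(100,90,40),(130,255,255));p=np.argwhere(m>0)
    return p.mean(0)[::-1]+[x,y],len(p)
# calibrate with start pose
c0,k0=blue(s0,330,280,50,45);c2,k2=blue(s,310,205,40,35)
print(k0,px2w(s0,[c0],14),k2,px2w(s,[c2],14))
P=px2w(s,[c2],14)[0][:2]-v;print("local",P@e,P@n)
print("tail px",w2px(s,[[*(np.array([594.7,114.1])-83*e),18],[*(np.array([594.7,114.1])-98*e),18],[*(np.array([594.7,114.1])-68*e),18]]))
b=cv2.resize(s["img"][205:280,255:355],(800,600),interpolation=cv2.INTER_CUBIC);cv2.imwrite("pics/tail.png",b[:,:,::-1])
```

```text
363 [[ 518.9998227  -143.38926505   14.        ]] 216 [[591.29491383 110.64755776  14.        ]]
local -58.53357070514399 -3.418038649276439
tail px [[297.69317884 232.7151036 ]
 [291.88960888 234.7857792 ]
 [303.4349589  230.66718569]]
```

View pics/tail.png

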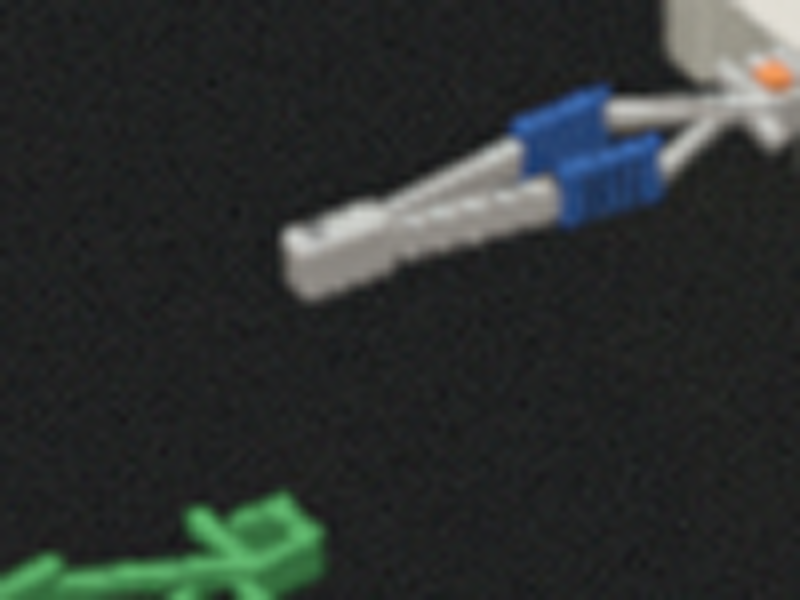

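Emit:
carry_out(increments=[[0.0015,0,0.03,0,-0.6],[0,0,0.04,0,-0.3],[0,0,0.04,0,-0.2],[0,0,0.03,0,-0.2],[0,0,0.012,0,-0.2],[0,0,0.006,0,-0.2],[0,0,0,0,-0.2],[0,0,0,0,-0.2]], squeeze=50)

```text
time_s: 14.6
position: [512.5, 107.8, 8.5]
ee_rot: [[-0.997, -0.077, 0.002], [-0.077, 0.997, 0.0], [-0.002, 0.0, -1.0]]
contact_force: [-0.5, 0.1, 1.1]
width: 51.5
finger_force: 0.0
```

Emit:
carry_out(increments=[[0,0,0,0,0.2],[0,0,0,0,0.4],[0,0,0,0,0.5],[0,0,0,0,0.6],[0,0,0,0,0.8],[0,0,0,0,1],[0,0,0,0,1],[0,0,0,0,1],[0,0,0,0,1],[0,0,0,0,1]])

```text
time_s: 15.6
position: [511.6, 107.7, 7.1]
ee_rot: [[-0.997, -0.077, 0.0], [-0.077, 0.997, 0.0], [-0.0, 0.0, -1.0]]
contact_force: [0.5, -0.5, -0.1]
width: 10.2
finger_force: 50.9
```

Gripped on the tail (10 mm). Drawing out gently.

Emit:
carry_out(increments=[[0.001,0,0,0,1],[0.001,0,0,0,1],[0.001,0,0,0,1],[0.001,0,0,0,1],[0.001,0,0,0,1],[0.001,0,0,0,1]])

```text
time_s: 16.2
position: [506.5, 107.3, 7.7]
ee_rot: [[-0.997, -0.077, 0.003], [-0.077, 0.997, 0.0], [-0.003, 0.0, -1.0]]
contact_force: [8.8, 0.1, -0.1]
width: 10.2
finger_force: 50.8
```

Emit:
carry_out(increments=[[0.002,0,0,0,1],[0.002,0,0,0,1],[0.002,0,0,0,1],[0.002,0,0,0,1],[0.002,0,0,0,1],[0.002,0,0,0,1]])

```text
time_s: 16.8
position: [494.6, 106.3, 7.7]
ee_rot: [[-0.997, -0.077, 0.003], [-0.077, 0.997, 0.0], [-0.003, 0.0, -1.0]]
contact_force: [9.1, 0.1, -1.0]
width: 10.2
finger_force: 50.8
```

Emit:
carry_out(increments=[[0.002,0,0,0,1],[0.002,0,0,0,1],[0.002,0,0,0,1],[0.002,0,0,0,1],[0.002,0,0,0,1],[0.002,0,0,0,1],[0.002,0,0,0,1],[0.002,0,0,0,1],[0.002,0,0,0,1],[0.001,0,0,0,1],[0.001,0,0,0,1]])

```text
time_s: 17.9
position: [474.6, 104.8, 7.7]
ee_rot: [[-0.997, -0.077, 0.003], [-0.077, 0.997, 0.0], [-0.003, -0.0, -1.0]]
contact_force: [8.1, -0.2, -1.5]
width: 10.1
finger_force: 50.8
```

Emit:
carry_out(increments=[[0.0005,0,0,0,1],[0.0005,0,0,0,1],[0,0,0,0,1]])

```text
time_s: 18.2
position: [473.6, 104.7, 7.7]
ee_rot: [[-0.997, -0.077, 0.003], [-0.077, 0.997, 0.0], [-0.003, -0.0, -1.0]]
contact_force: [6.9, -0.7, -0.6]
width: 10.7
finger_force: 50.8
```

Emit:
carry_out(increments=[[0.0005,0,0,0,1],[0.0005,0,0,0,1],[0,0,0,0,1]])

```text
time_s: 18.5
position: [472.6, 104.6, 7.7]
ee_rot: [[-0.997, -0.077, 0.003], [-0.077, 0.997, 0.0], [-0.003, -0.0, -1.0]]
contact_force: [7.3, -0.2, -1.0]
width: 10.6
finger_force: 50.8
```

Emit:
carry_out(increments=[[0.0004,0,0,0,1],[0.0004,0,0,0,1],[0,0,0,0,1]])

```text
time_s: 18.8
position: [471.8, 104.6, 7.7]
ee_rot: [[-0.997, -0.077, 0.003], [-0.077, 0.997, 0.0], [-0.003, -0.0, -1.0]]
contact_force: [7.4, -0.3, -1.1]
width: 10.5
finger_force: 50.8
```

Emit:
carry_out(increments=[[0.0003,0,0,0,1],[0.0003,0,0,0,1],[0,0,0,0,1]])

```text
time_s: 19.1
position: [471.2, 104.5, 7.6]
ee_rot: [[-0.997, -0.077, 0.003], [-0.077, 0.997, 0.0], [-0.003, -0.0, -1.0]]
contact_force: [7.7, -0.4, -0.8]
width: 10.3
finger_force: 50.8
```

Emit:
carry_out(increments=[[0.0003,0,0,0,1],[0.0003,0,0,0,1],[0,0,0,0,1]])

```text
time_s: 19.4
position: [470.6, 104.4, 7.6]
ee_rot: [[-0.997, -0.077, 0.003], [-0.077, 0.997, 0.0], [-0.003, -0.0, -1.0]]
contact_force: [8.2, 0.6, -1.1]
width: 10.5
finger_force: 50.8
```

Emit:
carry_out(increments=[[0.0003,0,0,0,1],[0.0003,0,0,0,1],[0,0,0,0,1]])

```text
time_s: 19.7
position: [470.0, 104.4, 7.6]
ee_rot: [[-0.997, -0.077, 0.003], [-0.077, 0.997, 0.0], [-0.003, -0.0, -1.0]]
contact_force: [8.1, -0.6, -0.2]
width: 10.6
finger_force: 50.8
```

Emit:
carry_out(increments=[[0.0003,0,0,0,1],[0.0003,0,0,0,1],[0,0,0,0,1]])

```text
time_s: 20.0
position: [469.4, 104.3, 7.7]
ee_rot: [[-0.997, -0.077, 0.003], [-0.077, 0.997, 0.0], [-0.003, -0.0, -1.0]]
contact_force: [8.0, -0.2, -1.3]
width: 10.5
finger_force: 50.8
```

Emit:
carry_out(increments=[[0.0003,0,0,0,1],[0.0003,0,0,0,1],[0,0,0,0,1]])

```text
time_s: 20.3
position: [469.0, 104.3, 7.7]
ee_rot: [[-0.997, -0.077, 0.003], [-0.077, 0.997, 0.0], [-0.003, -0.0, -1.0]]
contact_force: [8.7, -0.1, -1.2]
width: 10.5
finger_force: 50.8
```

Emit:
carry_out(increments=[[0.0003,0,0,0,1],[0,0,0,0,1]])

```text
time_s: 20.5
position: [468.9, 104.3, 7.9]
ee_rot: [[-0.997, -0.077, 0.004], [-0.077, 0.997, 0.0], [-0.004, 0.0, -1.0]]
contact_force: [11.1, -0.2, -1.4]
width: 10.3
finger_force: 50.8
```

At the stop (11 N, motion stalled). I'll ease off, release and retreat upward.

Emit:
carry_out(increments=[[-0.0005,0,0,0,1],[0,0,0.0005,0,1],[0,0,0,0,0.6],[0,0,0,0,0.4],[0,0,0,0,0.2],[0,0,0,0,0],[0,0,0,0,-0.3],[0,0,0,0,-0.3],[0,0,0,0,-0.3]])

```text
time_s: 21.4
position: [468.1, 104.3, 6.6]
ee_rot: [[-0.997, -0.077, -0.0], [-0.077, 0.997, 0.0], [0.0, 0.0, -1.0]]
contact_force: [-0.6, -0.1, -0.3]
width: 55.5
finger_force: 0.0
```

Emit:
carry_out(increments=[[0,0,-0.01,0,-0.3],[0,0,-0.03,0,-0.3],[0,0,-0.04,0,-0.3],[0,0,-0.04,0,-0.3],[0,-0.03,-0.04,0,-0.3],[0,-0.045,0,0,-0.3],[0,-0.045,0,0,-0.3],[0,-0.045,0,0,-0.3],[0,-0.04,0,0,-0.3],[0,0,0,0,-0.3],[0,0,0,0,-0.3]])

```text
time_s: 22.5
position: [483.8, -100.7, 167.1]
ee_rot: [[-0.997, -0.075, 0.0], [-0.075, 0.997, 0.0], [-0.0, 0.0, -1.0]]
contact_force: [1.0, 0.5, 0.1]
width: 55.8
finger_force: 0.0
```

Run:
```python
from h import *
t=grab_frame("top");s=grab_frame("side");print(ctrl.state()["position"],ctrl.state()["contact_force"])
a=cv2.resize(t["img"][120:270,200:350],(400,400),interpolation=cv2.INTER_CUBIC);b=cv2.resize(s["img"][170:290,280:400],(400,400),interpolation=cv2.INTER_CUBIC)
cv2.imwrite("pics/end.png",np.hstack([a,b])[:,:,::-1])
```

```text
[483.8612459  -99.41553363 166.99969845] [ 0.70140267  0.54007585 -0.16554443]
```

View pics/end.png

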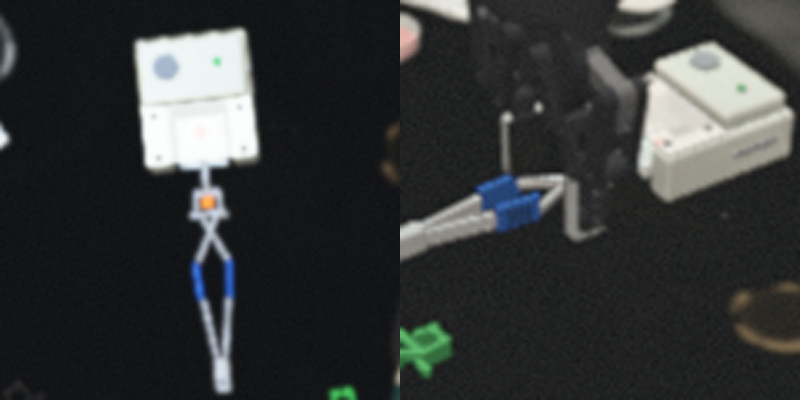

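The top view shows the knob at (207,202) held in the shut jaws. The carrier is drawn out, the pink specimen lies under the window at (200,131), and the tweezers lie flat and clear of the robot. Handing in.

```bash
python3 -c "
from plant import ctrl
print(ctrl.job_done())"
```

```text
the job is handed in; nothing more can be done
None
```

The job is handed in (no verdict came back): the carrier is drawn out to its stop with the specimen under the window, and the tweezers lie on the worktop still clipped to the knob.

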